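# Put the forming blocks away in their fitted trays

### The arm

A 7-joint arm with a two-finger parallel gripper is mounted at the origin on the work surface. World frame = base frame: x ahead of the robot, y to its left, z up, the work surface at z = 0. Lengths are in m, angles in rad, forces in N, time in s.
With the tool pointing down it reaches from about 0.425 to 0.825 m from the base axis. Payload 3.6 kg.
Tool frame: the origin (TCP) lies at the very end of the fingers, on their centre line; the grasp point (between the pads) lies 19 mm behind it; z points along the fingers, y is the line along which they close (so a half turn about z gives the same grasp; the last joint's range is limited). The gripper opens to 93 mm and grips with 3 to 60 N. Pads are 15 mm wide; open, the fingers measure 128 mm over their backs; the gripper's body (75 mm by 188 mm) begins 65 mm behind the grasp point.
Start: joints at [-1.304, 0.615, -0.013, 1.423, 0.008, 1.103, -0.04], TCP at [0.188, 0.622, 0.219] pointing down, gripper open.
Joint ranges: [-3.12, 3.12], [-0.3, 2.06], [-1.34, 1.32], [0.26, 2.42], [-1.36, 4.5], [0.01, 1.98], [-2.84, 2.84]. Speed limits (rad/s): [2.79, 2.79, 3.14, 3.14, 3.14, 3.14, 3.14].

### API

Orientations are given as a unit quaternion [w, x, y, z].
In Python, from workcell import state, grab_frame, close_job gives the robot as it stands.
- The arm moves only by the shell command python3 -m handwheel 'ROWS' [FORCE]. ROWS is JSON, a list of rows, each an object of numbers: "x", "y", "z": the shift along the tool's x, y, z in mm; "spin": the turn about the tool's z in degrees; "claw": the opening, from 0 (shut) to 1 (fully open). In form: [{"x": .., "y": .., "z": .., "spin": .., "claw": ..}, ...]. A call has 1 to 5 rows; each row shifts and turns the commanded pose from where the row before left it, along the tool's axes as they then stand; what a row does not reach is not made up. A row lasts 1/8 s, in which the tool goes at most 62.5 mm and 10.7 degrees, less where a joint would pass 70% of its speed; a pose out of reach is approached as far as the arm can. A call with a gripper value outside its range is refused whole. The fingers move at their own pace and stop on an object; FORCE is the grip in N (left out, the last holds). Time passes only in rows, so rows that do not move let the fingers close. It gives the time, the measured TCP pose, the force, the opening and the grip force at its end, in the units of the state.
- state(): the state, without advancing time (a new reading comes with each control period).
- grab_frame(name): name is "side" or "top"; returns a dict with "img" (480x640x3 uint8, red, green, blue), "K" (3x3 intrinsics, pixels), "k1" (the pictures are not rectified: a ray, as slopes to the right and down, at radius r is drawn at 1 + k1 r^2 times it, then the intrinsics apply), "R" (3x3) and "t" (3): a world point X has camera coordinates R X + t. Camera axes: x right, y down, z forward; pixel columns grow to the right and rows downward; lengths in m; the calibration is good to about 2 mm. A picture is of the moment at which its call begins. There is no depth.
- close_job(): hands the job in; it is judged then, once.
The state is a dict: "t": time; "joint_pos": joint angles; "dq": joint speeds; "effort": joint torques, N m; "ee_pos": TCP position; "orientation": TCP orientation; "contact_force": force on the tool from outside, world axes, zero at the start; "torque": the same for the moment, N m; "width": finger opening in m; "grip_force": force on a finger pad.
Only numpy, scipy, OpenCV 4.12 (cv2) and the standard library are available. Lean on these libraries where they do the work, as an engineer would, in place of code of your own. Each camera call takes 0.05 s, during which the arm holds its last target. There are 200 camera calls.

### The job

Tidy the jeweller's bench: put each of the four forming blocks (large round, small round, square, long grooved bar) into the wooden tray whose pocket matches its shape and size, the right way up and lying flat on the pocket floor inside the rim. Set each block down, do not drop it, let go of it, and leave the tin and the calipers where they are.

Things in the scene. Friction and masses are not known exactly. Their poses are not given: they have to be found in the camera images.
- disc_large: Large round bench block, diameter 56 mm, 36 mm high, black rubber body with a bright steel top, about 0.4 kg, standing upright loose on the bench. Origin at the centre of its underside, z up.
- disc_small: Small round steel block, diameter 40 mm, 44 mm high, with a small dark centre mark on top, about 0.4 kg, standing upright loose on the bench. Origin at the centre of its underside, z up.
- cube_block: Square steel doming block, 44 x 44 mm, 44 mm high, with round dark hollows on top and sides, about 0.55 kg, loose on the bench. Origin at the centre of its underside, z up. x and y square to its sides.
- groove_bar: Long aluminium swage bar, 90 mm long (its x axis) x 30 mm wide (its y axis), 36 mm high, with cross grooves 8 mm deep in its top, about 0.26 kg, loose on the bench. Origin at the centre of its underside, z up.
- tray_disc_large: Fixed light-wood tray lying on the bench, 96 x 96 mm plate, 8 mm thick, with a large round pocket of 70 mm diameter in its middle; pocket floor (dark rubber lining) 3 mm above the bench, rim 5 mm above that floor. Origin at the centre of the plate's underside, z up. It is the place of the large round block.
- tray_disc_small: Fixed light-wood tray lying on the bench, 80 x 80 mm plate, 8 mm thick, with a small round pocket of 54 mm diameter in its middle; pocket floor (dark rubber lining) 3 mm above the bench, rim 5 mm above that floor. Origin at the centre of the plate's underside, z up. It is the place of the small round block.
- tray_cube: Fixed light-wood tray lying on the bench, 84 x 84 mm plate, 8 mm thick, with a square pocket of 58 x 58 mm, sides along x and y in its middle; pocket floor (dark rubber lining) 3 mm above the bench, rim 5 mm above that floor. Origin at the centre of the plate's underside, z up. It is the place of the square block, turned square to the pocket.
- tray_bar: Fixed light-wood tray lying on the bench, 128 x 68 mm plate, 8 mm thick, with an oblong pocket 104 mm long (x axis) x 44 mm wide (y axis) in its middle; pocket floor (dark rubber lining) 3 mm above the bench, rim 5 mm above that floor. Origin at the centre of the plate's underside, z up. It is the place of the grooved bar, lengthwise along x, either way round.
- tin: Bystander: round aluminium tin, diameter 68 mm, 62 mm high, at the left of the work; leave it alone. Origin at the centre of its underside.
- calipers: Bystander: steel calipers with a black head, 200 mm long (along y), up to 12 mm high, lying at the right of the work; leave them alone. Origin under the middle of the beam.
Things that resemble listed ones, but are neither listed nor needed, are in the scene too. What is shaped like the disc_large but red, turquoise or yellow is not meant.

How it is judged:
At the end, for the whole second after the job is handed in: Each block rests in its own tray: centre within 11 mm of the tray's, underside 1 to 5.5 mm above the tray's underside (pocket floor at 3 mm), upright within 0.08 rad, at rest (0.02 m/s, 0.2 rad/s); tin and calipers within 30 mm of where they were (horizontal distance between disc_large and tray_disc_large below 0.011 m and z of disc_large in the frame of tray_disc_large between 0.001 and 0.0055 m and angle between each of disc_large, disc_small, cube_block, groove_bar's own z axis and vertical below 0.08 rad and linear speed of each of disc_large, disc_small, cube_block, groove_bar below 0.02 m/s and angular speed of each of disc_large, disc_small, cube_block, groove_bar below 0.2 rad/s and horizontal distance between disc_small and tray_disc_small below 0.011 m and z of disc_small in the frame of tray_disc_small between 0.001 and 0.0055 m and horizontal distance between cube_block and tray_cube below 0.011 m and z of cube_block in the frame of tray_cube between 0.001 and 0.0055 m and horizontal distance between groove_bar and tray_bar below 0.011 m and z of groove_bar in the frame of tray_bar between 0.001 and 0.0055 m and distance of each of tin, calipers from where it was at the start of the episode below 0.03 m); the robot touches nothing.
It fails at once if a block is dropped (moves faster than 0.7 m/s, a fall of about 25 mm, with no finger touching it) ((linear speed of disc_large above 0.7 m/s and contact force between the fingers and disc_large below 0.05 N) or (linear speed of disc_small above 0.7 m/s and contact force between the fingers and disc_small below 0.05 N) or (linear speed of cube_block above 0.7 m/s and contact force between the fingers and cube_block below 0.05 N) or (linear speed of groove_bar above 0.7 m/s and contact force between the fingers and groove_bar below 0.05 N)).
It fails at once if the tin moved by more than 30 mm (distance of tin from where it was at the start of the episode above 0.03 m).
It fails at once if the calipers moved by more than 30 mm (distance of calipers from where it was at the start of the episode above 0.03 m).
It also fails if it takes over 99 s, if anything falls off the work surface, if the arm or the gripper's body presses on something with over 40 N, if the wrist force passes 120 N, or if a joint passes its speed limit or range.

## Working session

There is one attempt and no reset: what is moved stays moved. The work goes in short steps, Python scripts to look and compute and a shell command to move; the robot and the scene stay as the last step left them, time stands still between calls to the robot, and variables do not carry over. Pictures are saved under pics/ and viewed, at most 14 in all, crops included, and the job is handed in when it is done.

```bash
mkdir -p pics; cat > h.py <<'E'
import numpy as np, cv2
from workcell import state, grab_frame, close_job
def snap(n,fn):
    f=grab_frame(n); cv2.imwrite('pics/'+fn+'.png',f['img'][:,:,::-1]); 
    np.savez('pics/'+fn+'.npz',**{k:np.array(f[k]) for k in('img','K','k1','R','t')}); return f
def load(fn): return dict(np.load('pics/'+fn+'.npz'))
def ray(f,u,v):
    K=f['K']; k=float(f['k1']); d=np.array([k,0,0,0.])
    p=cv2.undistortPoints(np.array([[[u,v]]],float),K,d)[0,0]
    R=f['R']; return -R.T@f['t'], R.T@np.array([p[0],p[1],1])
def at(f,u,v,z):
    c,d=ray(f,u,v); return c+d*(z-c[2])/d[2]
def proj(f,X):
    X=np.atleast_2d(np.array(X,float)); return cv2.projectPoints(X,cv2.Rodrigues(f['R'])[0],f['t'],f['K'],np.array([float(f['k1']),0,0,0.]))[0][:,0]
E
python3 -c "
from h import *
for n in('top','side'):
  f=snap(n,n+'0');print(n,-f['R'].T@f['t'],f['k1'],f['K'][0,0])
print(state())"
```

```text
top [ 0.50269021 -0.01994724  0.97614486] -0.11938662966447397 460.2692432807884
side [ 0.53020117 -0.90228447  1.10865434] -0.1912172859725604 612.8080161868716
{'t': 0.1, 'joint_pos': array([-1.30450621,  0.61581903, -0.01262678,  1.42467373,  0.00815396,
        1.10338477, -0.0404188 ]), 'dq': array([-0.00108631, -0.00212711,  0.00066282, -0.00265493, -0.00193469,
        0.00060097,  0.00065368]), 'effort': array([ 1.43189187e-03, -4.60044694e+01,  2.10086759e-01, -1.66247499e+01,
       -6.11271383e-02,  1.69111148e-02,  9.13504800e-05]), 'ee_pos': array([0.18740753, 0.62168903, 0.21762075]), 'orientation': array([-1.29206058e-04,  1.45833560e-01,  9.89308509e-01, -1.10945420e-03]), 'contact_force': array([ 0.46600536,  0.52286357, -0.34401266]), 'torque': array([-0.02331215, -0.00073549, -0.02133532]), 'grip_force': 0.0, 'width': 0.0928723897185199}
```

View pics/top0.png

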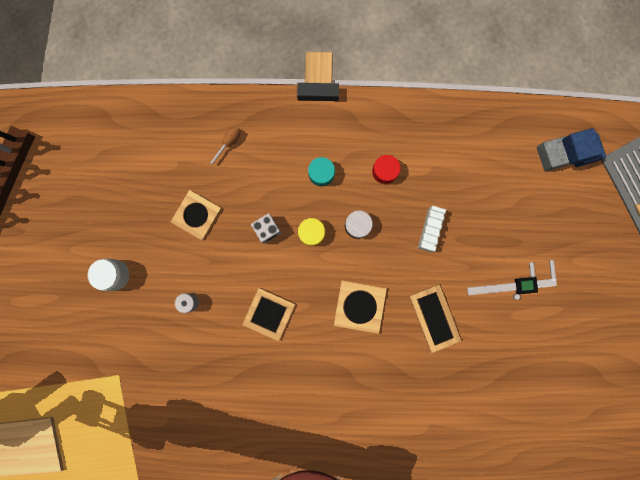

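View pics/side0.png

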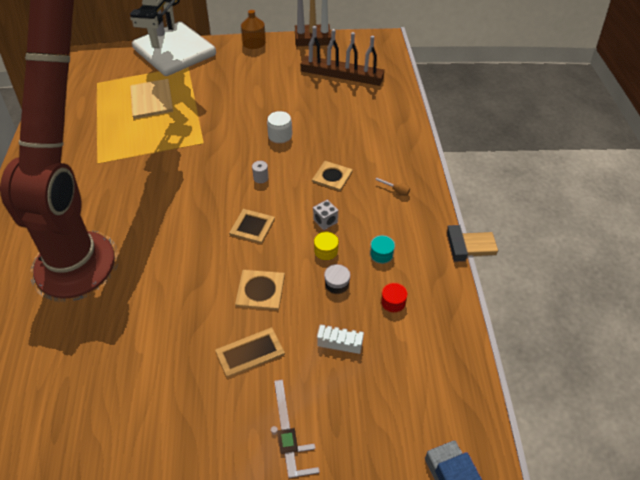

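Top view candidates for disc_large are steel-topped (359,224), yellow (311,232), turquoise (321,171) and red (387,168). By the description I choose the steel-topped one with the black body. Small round block is at (186,303), with the tin (108,275) the only similar thing. Cube (265,228), bar (433,229). Trays: small round (196,215), square (269,314), large round (360,307), oblong (436,318). I'll check this in one close crop.

```bash
python3 -c "
from h import *
f=load('top0');c=f['img'][140:360,160:480,::-1];cv2.imwrite('pics/c1.png',cv2.resize(c,None,fx=2.5,fy=2.5,interpolation=cv2.INTER_CUBIC))"
```

```text
(no output)
```

View pics/c1.png

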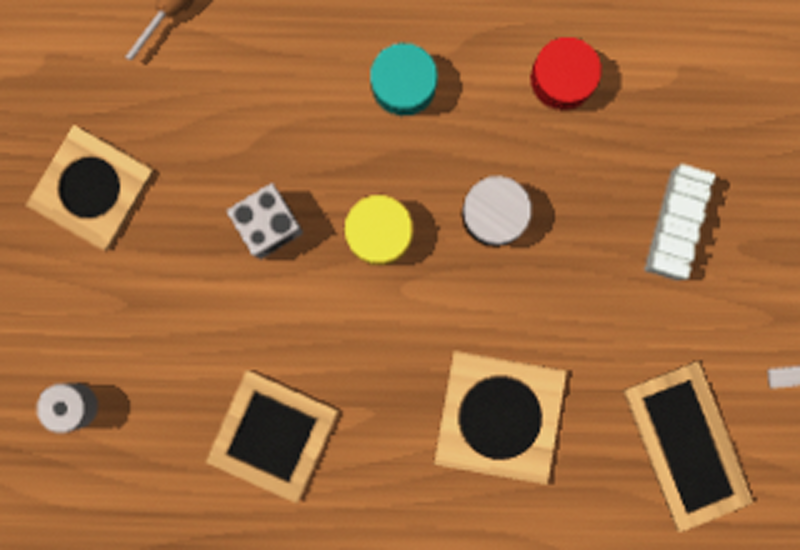

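Crop shows the steel-topped disc with black body at crop (497,210), which is disc_large. Cube top is around (263,218), bar around (684,222), small round (60,408), and tray corners are readable. Next I measure.

```bash
cat > m.py <<'E'
from h import *
f=load('top0'); s=load('side0')
P={'t_small':(.008,[(75,125),(157,172),(108,249),(26,205)]),'t_cube':(.008,[(250,371),(341,411),(301,501),(207,461)]),
't_large':(.008,[(454,351),(570,371),(551,484),(435,464)]),'t_bar':(.008,[(700,362),(754,500),(680,531),(625,391)]),
'large':(.036,[(497,210)]),'small':(.044,[(60,408)]),'cube':(.044,[(227,211),(273,184),(299,221),(258,248)]),'bar':(.036,[(682,164),(716,175),(690,278),(657,266)])}
out=f['img'].copy(); so=s['img'].copy()
dims={'t_small':(.08,.08,.008),'t_cube':(.084,.084,.008),'t_large':(.096,.096,.008),'t_bar':(.128,.068,.008),'large':(.056,0,.036),'small':(.04,0,.044),'cube':(.044,.044,.044),'bar':(.09,.03,.036)}
for n,(z,p) in P.items():
    w=np.array([at(f,160+(x+.5)/2.5-.5,140+(y+.5)/2.5-.5,z) for x,y in p]); c=w.mean(0); yaw=None
    a,b,h=dims[n]
    if len(p)==4:
        L=[np.linalg.norm(w[i]-w[i-1])*1e3 for i in range(4)]
        # direction of long side / any side, averaged
        e=[w[2]-w[1]+w[3]-w[0], w[1]-w[0]+w[2]-w[3]]
        y0,y1=[np.degrees(np.arctan2(v[1],v[0])) for v in e]
        m=180 if 'bar' in n else 90
        if 'bar' in n: yaw=y0%180
        else: yaw=(y0+((y1-y0+45)%90-45)/2)%90
        t=np.radians(yaw); R=np.array([[np.cos(t),-np.sin(t)],[np.sin(t),np.cos(t)]])
        q=np.array([[1,1],[1,-1],[-1,-1],[-1,1]])*[a/2,b/2]@R.T
        print(n,c.round(4),'yaw %.1f'%yaw,np.round(L,1),y0.round(1),y1.round(1))
    else:
        t=np.linspace(0,6.28,24); q=np.c_[np.cos(t),np.sin(t)]*a/2; print(n,c.round(4))
    for z in(0,h):
        X=np.c_[q+c[:2],np.full(len(q),z)]
        for F,o in((f,out),(s,so)): cv2.polylines(o,[np.round(proj(F,X)*16).astype(int)],True,(255,0,255) if z else (0,255,0),1,cv2.LINE_AA,4)
cv2.imwrite('pics/o1.png',cv2.resize(so[130:390,190:420,::-1],None,fx=2.3,fy=2.3,interpolation=2))
cv2.imwrite('pics/o2.png',cv2.resize(out[140:360,160:480,::-1],None,fx=2.5,fy=2.5,interpolation=2))
E
python3 m.py
```

```text
t_small [0.6342 0.254  0.008 ] yaw 61.3 [80.6 83.5 77.7 81.9] 150.0 -117.4
t_cube [0.4277 0.09   0.008 ] yaw 67.4 [83.5 83.6 82.2 85.7] 156.6 -111.8
t_large [ 0.4474 -0.1005  0.008 ] yaw 81.4 [95.7 99.  95.8 98.5] 171.4 -98.7
t_bar [ 0.4259 -0.2593  0.008 ] yaw 112.2 [ 68.7 125.2  68.4 126.4] 112.2 -157.5
large [ 0.6186 -0.0909  0.036 ]
small [0.4481 0.2623 0.044 ]
cube [0.6086 0.0996 0.044 ] yaw 36.2 [39.9 43.6 37.4 40. ] -140.9 -56.7
bar [ 0.6135 -0.2482  0.036 ] yaw 166.0 [88.  29.9 89.1 29.1] 166.0 -107.6
```

View pics/o1.png

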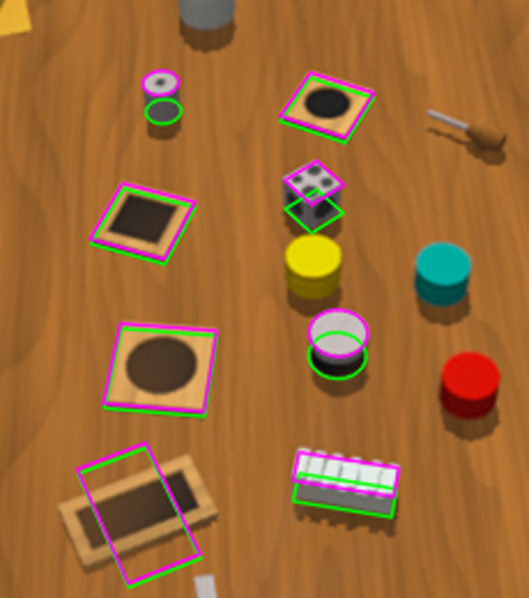

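View pics/o2.png

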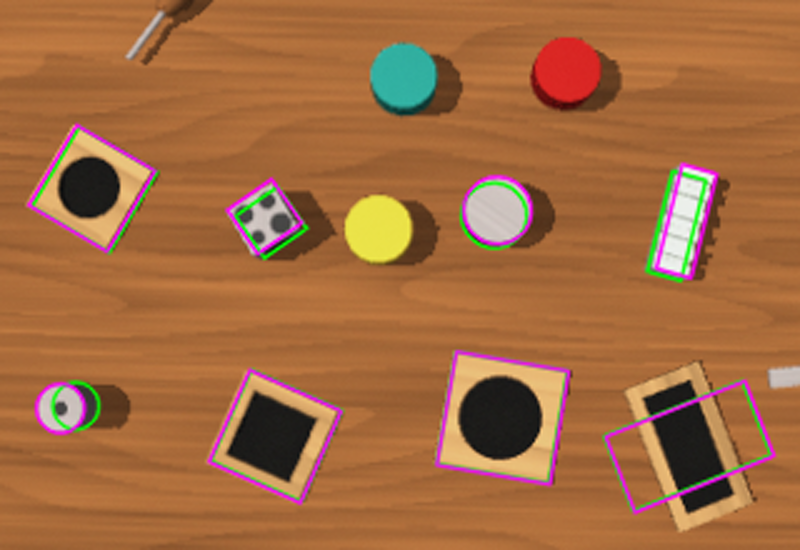

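The overlay fits all blocks and trays in both views, except the tray_bar yaw, which should be the perpendicular at 22.3°. Heights and sizes agree. I start with the small block.

```bash
cat > go.py <<'E'
# python3 go.py x y z yaw : spin first, then shift in tool axes (mm); yaw = world angle of tool y
import sys; from h import *; from scipy.spatial.transform import Rotation as Ro
x,y,z,yaw=map(float,sys.argv[1:]); s=state(); q=s['orientation']; M=Ro.from_quat([q[1],q[2],q[3],q[0]]).as_matrix()
cy=np.degrees(np.arctan2(M[1,1],M[0,1])); sp=-((yaw-cy+180)%360-180)
M2=M@Ro.from_euler('z',sp,degrees=True).as_matrix(); d=M2.T@(np.array([x,y,z])-s['ee_pos'])*1e3
print('yaw %.1f spin %.1f then shift'%(cy,sp),d.round(1),'pos',s['ee_pos'].round(4),'F',s['contact_force'].round(1),'w %.4f g %.1f t %.1f j7 %.2f tilt'%(s['width'],s['grip_force'],s['t'],s['joint_pos'][6]),M[:2,2].round(4))
E
python3 go.py .4481 .2623 .12 30
```

```text
yaw 73.2 spin 43.2 then shift [-441.4   46.2   98.2] pos [0.1874 0.6217 0.2176] F [ 0.5  0.5 -0.3] w 0.0929 g 0.0 t 0.1 j7 -0.04 tilt [-0.0006 -0.0022]
```

```bash
python3 -m handwheel '[{"spin":8.6},{"spin":8.6},{"spin":8.6},{"spin":8.6},{"spin":8.8}]' 20 | tail -c 400
python3 -m handwheel '[{"x":-44,"y":4.6},{"x":-44,"y":4.6},{"x":-44,"y":4.6},{"x":-44,"y":4.6},{"x":-44,"y":4.6}]' | tail -c 50
python3 -m handwheel '[{"x":-44,"y":4.6},{"x":-44,"y":4.6},{"x":-44,"y":4.6},{"x":-44,"y":4.6},{"x":-45,"y":4.6}]' | tail -c 50
python3 -m handwheel '[{"z":40},{"z":30},{"z":0}]' | tail -c 50
python3 go.py .4481 .2623 .012 30
```

```text
yaw 73.2 spin 43.2 then shift [-441.3   46.4  206.2] pos [0.1874 0.6217 0.2176] F [ 0.5  0.5 -0.3] w 0.0929 g 0.0 t 0.1 j7 -0.04 tilt [-0.0006 -0.0022]schema error: expected keys x, y, z, spin, claw
schema error: expected keys x, y, z, spin, claw
schema error: expected keys x, y, z, spin, claw
schema error: expected keys x, y, z, spin, claw
```

```bash
python3 -m handwheel '[{"x":0,"y":0,"z":0,"spin":8.6,"claw":1},{"x":0,"y":0,"z":0,"spin":8.6,"claw":1},{"x":0,"y":0,"z":0,"spin":8.6,"claw":1},{"x":0,"y":0,"z":0,"spin":8.6,"claw":1},{"x":0,"y":0,"z":0,"spin":8.8,"claw":1}]' 20 
python3 -m handwheel '[{"x":-44,"y":4.6,"z":0,"spin":0,"claw":1},{"x":-44,"y":4.6,"z":0,"spin":0,"claw":1},{"x":-44,"y":4.6,"z":0,"spin":0,"claw":1},{"x":-44,"y":4.6,"z":0,"spin":0,"claw":1},{"x":-44,"y":4.6,"z":0,"spin":0,"claw":1}]' | tail -c 50
python3 -m handwheel '[{"x":-44,"y":4.6,"z":0,"spin":0,"claw":1},{"x":-44,"y":4.6,"z":0,"spin":0,"claw":1},{"x":-44,"y":4.6,"z":0,"spin":0,"claw":1},{"x":-44,"y":4.6,"z":0,"spin":0,"claw":1},{"x":-45,"y":4.6,"z":0,"spin":0,"claw":1}]' | tail -c 50
python3 -m handwheel '[{"x":0,"y":0,"z":40,"spin":0,"claw":1},{"x":0,"y":0,"z":30,"spin":0,"claw":1},{"x":0,"y":0,"z":0,"spin":0,"claw":1}]' | tail -c 50
python3 go.py .4481 .2623 .012 30
```

```text
t: 0.72
ee_pos: [0.1874, 0.6219, 0.218]
orientation: [0.0, 0.502, 0.865, -0.001]
contact_force: [0.0, 0.7, 0.2]
width: 0.0934
grip_force: 0.0
e: [0.8, 0.2, -0.0]
width: 0.0928
grip_force: 0.0
e: [0.3, -0.2, -0.1]
width: 0.093
grip_force: 0.0
ce: [0.9, 0.1, 0.2]
width: 0.0931
grip_force: 0.0
yaw 30.0 spin 0.0 then shift [ -1.    2.3 134.6] pos [0.4463 0.2625 0.1466] F [0.9 0.1 0.2] w 0.0931 g 0.0 t 2.4 j7 0.10 tilt [-0.0053 -0.0033]
```

```bash
python3 -m handwheel '[{"x":-1,"y":2,"z":40,"spin":0,"claw":1},{"x":0,"y":0,"z":40,"spin":0,"claw":1},{"x":0,"y":0,"z":35,"spin":0,"claw":1},{"x":0,"y":0,"z":19,"spin":0,"claw":1},{"x":0,"y":0,"z":0,"spin":0,"claw":1}]' 25 | tail -c 50
python3 go.py .4481 .2623 .012 30
python3 -m handwheel '[{"x":0,"y":0,"z":0,"spin":0,"claw":0},{"x":0,"y":0,"z":0,"spin":0,"claw":0},{"x":0,"y":0,"z":0,"spin":0,"claw":0},{"x":0,"y":0,"z":0,"spin":0,"claw":0},{"x":0,"y":0,"z":0,"spin":0,"claw":0}]' | tail -c 50
python3 go.py .4481 .2623 .012 30
```

```text
: [0.0, -0.2, -0.0]
width: 0.0929
grip_force: 0.0
yaw 30.1 spin 0.1 then shift [-0.3 -2.7  2.5] pos [0.4503 0.2639 0.0145] F [ 0.  -0.2 -0. ] w 0.0929 g 0.0 t 3.0 j7 0.16 tilt [-0.0009 -0.0004]
ce: [0.4, 0.3, 0.3]
width: 0.0478
grip_force: 0.0
yaw 30.0 spin 0.0 then shift [-0.1 -2.6  2.8] pos [0.4503 0.2637 0.0148] F [0.4 0.3 0.3] w 0.0478 g 0.0 t 3.6 j7 0.16 tilt [0.0001 0.0001]
```

```bash

python3 -m handwheel '[{"x":0,"y":-2.5,"z":2,"spin":0,"claw":0},{"x":0,"y":0,"z":0,"spin":0,"claw":0},{"x":0,"y":0,"z":0,"spin":0,"claw":0},{"x":0,"y":0,"z":0,"spin":0,"claw":0}]' 25| tail -c 50
python3 -m handwheel '[{"x":0,"y":0,"z":-10,"spin":0,"claw":0},{"x":0,"y":0,"z":-20,"spin":0,"claw":0},{"x":0,"y":0,"z":-25,"spin":0,"claw":0},{"x":0,"y":0,"z":-5,"spin":0,"claw":0},{"x":0,"y":0,"z":0,"spin":0,"claw":0}]' | tail -c 50
python3 go.py .6342 .254 .0155 21
```

```text
[-1.0, -0.3, 7.0]
width: 0.0396
grip_force: 25.0
: [0.2, 0.3, -5.4]
width: 0.0395
grip_force: 25.0
yaw 30.0 spin 9.0 then shift [-74.5 171.2  56.7] pos [0.4477 0.2623 0.0723] F [ 0.2  0.3 -5.4] w 0.0395 g 25.0 t 4.7 j7 0.14 tilt [-0.0007 -0.0004]
```

```bash

python3 -m handwheel '[{"x":0,"y":0,"z":0,"spin":4.5,"claw":0},{"x":0,"y":0,"z":0,"spin":4.5,"claw":0},{"x":-10,"y":23,"z":0,"spin":0,"claw":0},{"x":-16,"y":37,"z":0,"spin":0,"claw":0},{"x":-18,"y":41,"z":0,"spin":0,"claw":0}]' | tail -c 50
python3 -m handwheel '[{"x":-16,"y":37,"z":0,"spin":0,"claw":0},{"x":-10,"y":23,"z":0,"spin":0,"claw":0},{"x":-4,"y":9,"z":0,"spin":0,"claw":0},{"x":0,"y":0,"z":0,"spin":0,"claw":0},{"x":0,"y":0,"z":0,"spin":0,"claw":0}]' | tail -c 50
python3 go.py .6342 .254 .0155 21
```

```text
: [0.9, 1.4, -5.3]
width: 0.0396
grip_force: 25.0
[-0.4, -0.4, -3.9]
width: 0.0395
grip_force: 25.0
yaw 21.1 spin 0.1 then shift [-1.9  2.4 56.4] pos [0.6314 0.2549 0.0719] F [-0.4 -0.4 -3.9] w 0.0395 g 25.0 t 6.0 j7 0.13 tilt [-0.0031 -0.0001]
```

```bash
python3 -m handwheel '[{"x":0,"y":0,"z":20,"spin":0,"claw":0},{"x":0,"y":0,"z":17,"spin":0,"claw":0},{"x":0,"y":0,"z":7,"spin":0,"claw":0},{"x":0,"y":0,"z":4,"spin":0,"claw":0},{"x":0,"y":0,"z":0,"spin":0,"claw":0}]' | tail -c 80
python3 go.py .6342 .254 .0155 21
```

```text
6, 0.824, -0.0]
contact_force: [0.2, -0.8, -4.1]
width: 0.0394
grip_force: 25.0
yaw 21.0 spin 0.0 then shift [-0.5  0.6  9. ] pos [0.6335 0.2543 0.0245] F [ 0.2 -0.8 -4.1] w 0.0394 g 25.0 t 6.6 j7 0.14 tilt [-0.0001 -0.0001]
```

Position is within 1 mm, 9 mm above the seat. Lower gently.

```bash
python3 -m handwheel '[{"x":0,"y":0,"z":4,"spin":0,"claw":0},{"x":0,"y":0,"z":3,"spin":0,"claw":0},{"x":0,"y":0,"z":1.5,"spin":0,"claw":0},{"x":0,"y":0,"z":0,"spin":0,"claw":0},{"x":0,"y":0,"z":0,"spin":0,"claw":0}]' | tail -c 80
python3 go.py .6342 .254 .0155 21
```

```text
6, 0.824, 0.0]
contact_force: [-0.4, -0.7, -4.0]
width: 0.0396
grip_force: 25.0
yaw 21.0 spin 0.0 then shift [-0.6  0.6  0.7] pos [0.6334 0.2544 0.0162] F [-0.4 -0.7 -4. ] w 0.0396 g 25.0 t 7.2 j7 0.14 tilt [0. 0.]
```

```bash
python3 -m handwheel '[{"x":0,"y":0,"z":0.7,"spin":0,"claw":0},{"x":0,"y":0,"z":0.7,"spin":0,"claw":0},{"x":0,"y":0,"z":0,"spin":0,"claw":0}]' | tail -c 80
python3 go.py .6342 .254 .0155 21
```

```text
.566, 0.824, 0.0]
contact_force: [-3.3, -1.2, 6.1]
width: 0.04
grip_force: 25.0
yaw 21.0 spin 0.0 then shift [-0.6  0.6  0.7] pos [0.6334 0.2543 0.0162] F [-3.3 -1.2  6.1] w 0.0400 g 25.0 t 7.6 j7 0.14 tilt [0.     0.0003]
```

```bash
python3 -m handwheel '[{"x":0,"y":0,"z":0,"spin":0,"claw":0.8},{"x":0,"y":0,"z":0,"spin":0,"claw":0.8},{"x":0,"y":0,"z":0,"spin":0,"claw":0.8},{"x":0,"y":0,"z":0,"spin":0,"claw":0.8}]' | tail -c 80
python3 -m handwheel '[{"x":0,"y":0,"z":-15,"spin":0,"claw":0.8},{"x":0,"y":0,"z":-40,"spin":0,"claw":0.8},{"x":0,"y":0,"z":-40,"spin":0,"claw":0.8},{"x":0,"y":0,"z":0,"spin":0,"claw":0.8}]' | tail -c 80
python3 go.py .6086 .0996 .012 36.2
```

```text
0.566, 0.824, 0.0]
contact_force: [0.5, 0.1, -0.9]
width: 0.073
grip_force: 0.0
6, 0.824, 0.004]
contact_force: [-0.6, -0.1, 0.1]
width: 0.0747
grip_force: 0.0
yaw 21.0 spin -15.2 then shift [-108.7 -115.4  102.4] pos [0.6366 0.2552 0.1152] F [-0.6 -0.1  0.1] w 0.0747 g 0.0 t 8.6 j7 0.12 tilt [0.0094 0.0035]
```

```bash
python3 -m handwheel '[{"x":0,"y":0,"z":0,"spin":-7.6,"claw":1},{"x":0,"y":0,"z":0,"spin":-7.6,"claw":1},{"x":-36,"y":-38,"z":0,"spin":0,"claw":1},{"x":-36,"y":-38,"z":0,"spin":0,"claw":1},{"x":-36,"y":-38,"z":0,"spin":0,"claw":1}]' | tail -c 80
python3 -m handwheel '[{"x":0,"y":0,"z":0,"spin":0,"claw":1},{"x":0,"y":0,"z":0,"spin":0,"claw":1}]' | tail -c 80
python3 go.py .6086 .0996 .012 36.2; python3 -c "
from h import *
f=snap('top','top1'); g=snap('side','side1')
cv2.imwrite('pics/v1.png',np.hstack([cv2.resize(f['img'][150:350,140:340,::-1],(400,400),interpolation=2),cv2.resize(g['img'][130:330,200:400,::-1],(400,400),interpolation=2)]))"
```

```text
452, 0.892, -0.0]
contact_force: [0.6, -0.3, 0.7]
width: 0.0928
grip_force: 0.0
452, 0.892, 0.0]
contact_force: [-0.3, 0.3, -0.3]
width: 0.0929
grip_force: 0.0
yaw 36.2 spin 0.0 then shift [-3.   2.3 97.6] pos [0.605  0.1005 0.1096] F [-0.3  0.3 -0.3] w 0.0929 g 0.0 t 9.5 j7 0.55 tilt [-0.0006  0.001 ]
```

View pics/v1.png

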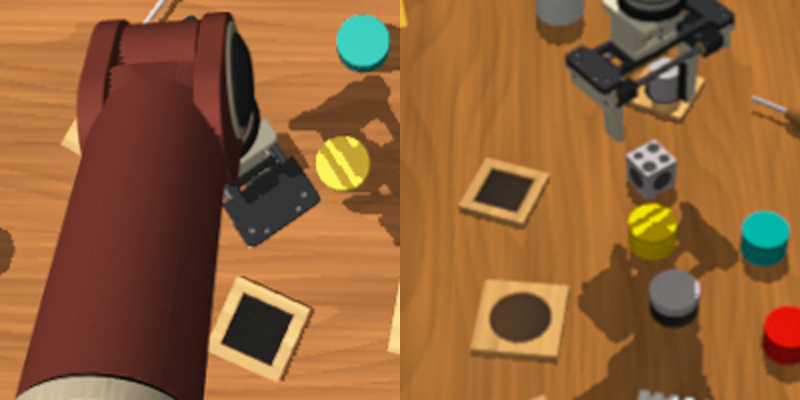

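Side half shows the small round block standing in its tray at crop (662,80), and the gripper above the cube at (650,165). Continue with the cube.

```bash
python3 -m handwheel '[{"x":-3,"y":2.3,"z":20,"spin":0,"claw":1},{"x":0,"y":0,"z":30,"spin":0,"claw":1},{"x":0,"y":0,"z":30,"spin":0,"claw":1},{"x":0,"y":0,"z":16,"spin":0,"claw":1},{"x":0,"y":0,"z":0,"spin":0,"claw":1}]' 30 | tail -c 80
python3 go.py .6086 .0996 .012 36.2
python3 -m handwheel '[{"x":0,"y":0,"z":0,"spin":0,"claw":0},{"x":0,"y":0,"z":0,"spin":0,"claw":0},{"x":0,"y":0,"z":0,"spin":0,"claw":0},{"x":0,"y":0,"z":0,"spin":0,"claw":0},{"x":0,"y":0,"z":0,"spin":0,"claw":0}]' | tail -c 50
python3 -m handwheel '[{"x":0,"y":0,"z":0,"spin":0,"claw":0},{"x":0,"y":0,"z":0,"spin":0,"claw":0},{"x":0,"y":0,"z":0,"spin":0,"claw":0}]' | tail -c 50
python3 go.py .6086 .0996 .012 36.2
```

```text
, 0.892, -0.001]
contact_force: [-0.5, -0.8, 0.8]
width: 0.0926
grip_force: 0.0
yaw 36.3 spin 0.1 then shift [-0.   1.  -0.1] pos [0.6078 0.099  0.0119] F [-0.5 -0.8  0.8] w 0.0926 g 0.0 t 10.2 j7 0.57 tilt [-0.0033 -0.0005]
ce: [0.2, 0.8, 0.4]
width: 0.0474
grip_force: 0.1
 [-2.4, -1.7, 2.5]
width: 0.0444
grip_force: 29.5
yaw 36.2 spin 0.0 then shift [0.9 1.  1.8] pos [0.6084 0.0983 0.0138] F [-2.4 -1.7  2.5] w 0.0444 g 29.5 t 11.2 j7 0.57 tilt [-0.0012 -0.0006]
```

```bash

python3 -m handwheel '[{"x":0,"y":0,"z":-10,"spin":0,"claw":0},{"x":0,"y":0,"z":-20,"spin":0,"claw":0},{"x":0,"y":0,"z":-20,"spin":0,"claw":0},{"x":0,"y":0,"z":-5,"spin":0,"claw":0},{"x":0,"y":0,"z":0,"spin":0,"claw":0}]' | tail -c 50
python3 -m handwheel '[{"x":0,"y":0,"z":0,"spin":-6,"claw":0},{"x":0,"y":0,"z":0,"spin":-8,"claw":0},{"x":0,"y":0,"z":0,"spin":-8,"claw":0},{"x":0,"y":0,"z":0,"spin":-6,"claw":0},{"x":0,"y":0,"z":0,"spin":-3.2,"claw":0}]' | tail -c 50
python3 go.py .4277 .09 .0168 67.4
```

```text
: [0.7, 1.1, -5.1]
width: 0.0446
grip_force: 29.5
[-0.1, -1.0, -4.1]
width: 0.0441
grip_force: 29.5
yaw 67.5 spin 0.1 then shift [163. -77.  51.] pos [0.608  0.0985 0.0673] F [-0.1 -1.  -4.1] w 0.0441 g 29.5 t 12.4 j7 0.97 tilt [-0.0025 -0.0003]
```

```bash

python3 -m handwheel '[{"x":20,"y":-9.5,"z":0,"spin":0,"claw":0},{"x":34,"y":-16,"z":0,"spin":0,"claw":0},{"x":38,"y":-18,"z":0,"spin":0,"claw":0},{"x":34,"y":-16,"z":0,"spin":0,"claw":0},{"x":24,"y":-11,"z":0,"spin":0,"claw":0}]' | tail -c 50
python3 -m handwheel '[{"x":13,"y":-6.5,"z":0,"spin":0,"claw":0},{"x":0,"y":0,"z":16,"spin":0,"claw":0},{"x":0,"y":0,"z":16,"spin":0,"claw":0},{"x":0,"y":0,"z":8,"spin":0,"claw":0},{"x":0,"y":0,"z":0,"spin":0,"claw":0}]' | tail -c 50
python3 -m handwheel '[{"x":0,"y":0,"z":0,"spin":0,"claw":0}]' | tail -c 50
python3 go.py .4277 .09 .0168 67.4;  python3 -c "
from h import *
f=snap('top','top2'); g=snap('side','side2')
cv2.imwrite('pics/v2.png',np.hstack([cv2.resize(f['img'][240:370,210:340,::-1],(400,400),interpolation=2),cv2.resize(g['img'][170:270,200:300,::-1],(400,400),interpolation=2)]))"
```

```text
: [0.2, 1.1, -4.8]
width: 0.0442
grip_force: 29.5
[-0.1, -0.5, -4.9]
width: 0.0443
grip_force: 29.5
: [0.9, 0.1, -4.4]
width: 0.0441
grip_force: 29.5
yaw 67.4 spin 0.0 then shift [ 1.2 -0.8 12.2] pos [0.4291 0.0903 0.029 ] F [ 0.9  0.1 -4.4] w 0.0441 g 29.5 t 13.8 j7 0.90 tilt [0.0006 0.0001]
```

View pics/v2.png

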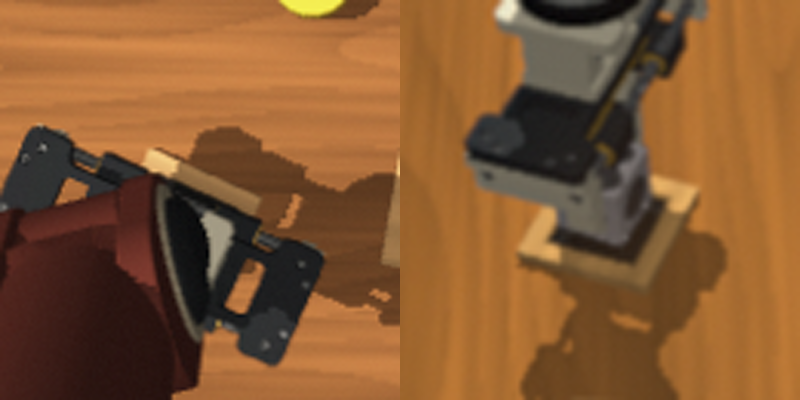

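Side half: the cube hovers squarely over its pocket at crop (605,215), aligned with the sides. Lower it and release.

```bash

python3 -m handwheel '[{"x":1.2,"y":-0.8,"z":5,"spin":0,"claw":0},{"x":0,"y":0,"z":4,"spin":0,"claw":0},{"x":0,"y":0,"z":2,"spin":0,"claw":0},{"x":0,"y":0,"z":0,"spin":0,"claw":0},{"x":0,"y":0,"z":0,"spin":0,"claw":0}]' | tail -c 80
python3 go.py .4277 .09 .0168 67.4
python3 -m handwheel '[{"x":0,"y":0,"z":0.7,"spin":0,"claw":0},{"x":0,"y":0,"z":0.7,"spin":0,"claw":0},{"x":0,"y":0,"z":0,"spin":0,"claw":0}]' | tail -c 80
python3 go.py .4277 .09 .0168 67.4
```

```text
96, 0.981, -0.0]
contact_force: [1.0, 0.1, -5.5]
width: 0.0443
grip_force: 29.5
yaw 67.4 spin 0.0 then shift [-0.2  0.1  1. ] pos [0.4275 0.09   0.0178] F [ 1.   0.1 -5.5] w 0.0443 g 29.5 t 14.6 j7 0.90 tilt [ 0.0001 -0.    ]
96, 0.981, 0.0]
contact_force: [-0.8, -0.4, 2.1]
width: 0.0443
grip_force: 29.6
yaw 67.4 spin 0.0 then shift [-0.2  0.1 -0. ] pos [0.4275 0.09   0.0168] F [-0.8 -0.4  2.1] w 0.0443 g 29.6 t 14.9 j7 0.90 tilt [0.0005 0.0001]
```

Contact at the expected height. Release, then go to disc_large.

```bash
python3 -m handwheel '[{"x":0,"y":0,"z":0,"spin":0,"claw":0.8},{"x":0,"y":0,"z":0,"spin":0,"claw":0.8},{"x":0,"y":0,"z":0,"spin":0,"claw":0.8},{"x":0,"y":0,"z":0,"spin":0,"claw":0.8}]' | tail -c 80
python3 -m handwheel '[{"x":0,"y":0,"z":-15,"spin":0,"claw":0.8},{"x":0,"y":0,"z":-40,"spin":0,"claw":0.8},{"x":0,"y":0,"z":-40,"spin":0,"claw":1},{"x":0,"y":0,"z":0,"spin":0,"claw":1}]' | tail -c 80
python3 -m handwheel '[{"x":0,"y":0,"z":0,"spin":10,"claw":1},{"x":0,"y":0,"z":0,"spin":10,"claw":1},{"x":0,"y":0,"z":0,"spin":10,"claw":1},{"x":0,"y":0,"z":0,"spin":10,"claw":1},{"x":0,"y":0,"z":0,"spin":10,"claw":1}]' | tail -c 80
python3 -m handwheel '[{"x":0,"y":0,"z":0,"spin":10,"claw":1},{"x":0,"y":0,"z":0,"spin":10,"claw":1},{"x":0,"y":0,"z":0,"spin":0,"claw":1}]' | tail -c 80
python3 go.py .6186 -.0909 .01 -2.6
```

```text
.196, 0.981, 0.0]
contact_force: [0.7, 0.7, -0.1]
width: 0.0737
grip_force: 0.0
96, 0.981, 0.001]
contact_force: [0.3, 0.1, -0.3]
width: 0.0894
grip_force: 0.0
, 0.804, -0.001]
contact_force: [1.3, -0.1, -0.4]
width: 0.0929
grip_force: 0.0
22, 0.692, -0.001]
contact_force: [0.1, -0.7, 0.2]
width: 0.093
grip_force: 0.0
yaw -2.4 spin 0.2 then shift [-171.7  200.2  100.3] pos [0.4266 0.0898 0.1104] F [ 0.1 -0.7  0.2] w 0.0930 g 0.0 t 16.9 j7 0.02 tilt [-0.002  -0.0016]
```

```bash
python3 -m handwheel '[{"x":-34,"y":40,"z":0,"spin":0,"claw":1},{"x":-34,"y":40,"z":0,"spin":0,"claw":1},{"x":-34,"y":40,"z":0,"spin":0,"claw":1},{"x":-34,"y":40,"z":0,"spin":0,"claw":1},{"x":-35,"y":40,"z":0,"spin":0,"claw":1}]' 25| tail -c 80
python3 -m handwheel '[{"x":0,"y":0,"z":0,"spin":0,"claw":1},{"x":0,"y":0,"z":0,"spin":0,"claw":1},{"x":0,"y":0,"z":0,"spin":0,"claw":1}]' | tail -c 80
python3 go.py .6186 -.0909 .01 -2.6; python3 -c "
from h import *
f=snap('top','top3'); g=snap('side','side3')
cv2.imwrite('pics/v3.png',np.hstack([cv2.resize(f['img'][150:350,140:340,::-1],(400,400),interpolation=2),cv2.resize(g['img'][130:330,200:400,::-1],(400,400),interpolation=2)]))"
```

```text
722, 0.692, -0.0]
contact_force: [-0.4, 0.3, 0.7]
width: 0.0931
grip_force: 0.0
722, 0.692, -0.0]
contact_force: [-0.3, 0.1, 0.1]
width: 0.0932
grip_force: 0.0
yaw -2.4 spin 0.2 then shift [ -3.1   0.5 100.9] pos [ 0.6185 -0.0879  0.1109] F [-0.3  0.1  0.1] w 0.0932 g 0.0 t 17.9 j7 0.31 tilt [-0.0018  0.0015]
```

View pics/v3.png

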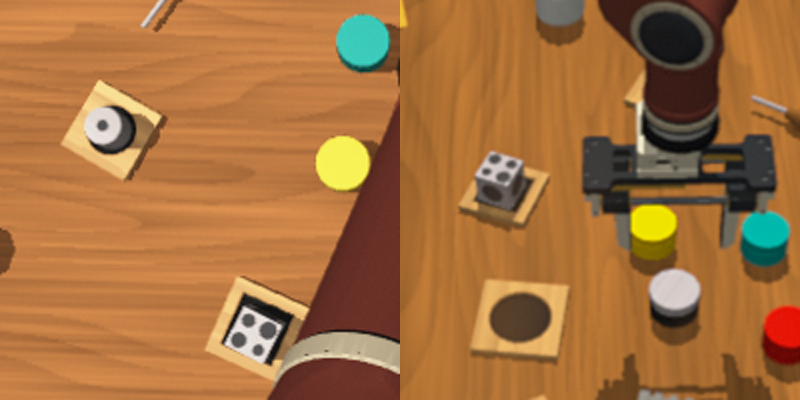

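Top half: small block centred in its pocket at (108,128), cube square in its pocket at (256,332). Now pick up disc_large.

```bash
python3 -m handwheel '[{"x":-3,"y":0.5,"z":20,"spin":0,"claw":1},{"x":0,"y":0,"z":30,"spin":0,"claw":1},{"x":0,"y":0,"z":30,"spin":0,"claw":1},{"x":0,"y":0,"z":17,"spin":0,"claw":1},{"x":0,"y":0,"z":3,"spin":0,"claw":1}]' 25 | tail -c 80
python3 -m handwheel '[{"x":0,"y":0,"z":0,"spin":0,"claw":0},{"x":0,"y":0,"z":0,"spin":0,"claw":0},{"x":0,"y":0,"z":0,"spin":0,"claw":0},{"x":0,"y":0,"z":0,"spin":0,"claw":0},{"x":0,"y":0,"z":0,"spin":0,"claw":0}]' | tail -c 50
python3 -m handwheel '[{"x":0,"y":0,"z":0,"spin":0,"claw":0},{"x":0,"y":0,"z":0,"spin":0,"claw":0}]' | tail -c 50
python3 go.py .6186 -.0909 .01 -2.6
```

```text
, 0.691, -0.001]
contact_force: [1.1, -0.2, -0.0]
width: 0.0931
grip_force: 0.0
 [-0.9, -0.0, 3.3]
width: 0.0554
grip_force: 25.0
: [-1.5, 0.2, 4.4]
width: 0.0558
grip_force: 25.0
yaw -2.6 spin 0.0 then shift [ 1.9 -1.1  1.7] pos [ 0.6196 -0.0928  0.0117] F [-1.5  0.2  4.4] w 0.0558 g 25.0 t 19.5 j7 0.36 tilt [-0.0005  0.0002]
```

```bash

python3 -m handwheel '[{"x":0,"y":0,"z":-10,"spin":0,"claw":0},{"x":0,"y":0,"z":-20,"spin":0,"claw":0},{"x":0,"y":0,"z":-15,"spin":0,"claw":0},{"x":0,"y":0,"z":0,"spin":0,"claw":0},{"x":0,"y":0,"z":0,"spin":0,"claw":0}]' | tail -c 50
python3 go.py .4474 -.1022 .0147 -2.6
```

```text
[-0.4, -0.1, -3.0]
width: 0.0555
grip_force: 25.0
yaw -2.6 spin 0.0 then shift [ -17.4 -171.5   41.6] pos [ 0.6195 -0.0926  0.0562] F [-0.4 -0.1 -3. ] w 0.0555 g 25.0 t 20.1 j7 0.34 tilt [-0.0006  0.0002]
```

```bash

python3 -m handwheel '[{"x":-2,"y":-20,"z":0,"spin":0,"claw":0},{"x":-4,"y":-35,"z":0,"spin":0,"claw":0},{"x":-4,"y":-38,"z":0,"spin":0,"claw":0},{"x":-4,"y":-35,"z":0,"spin":0,"claw":0},{"x":-2.4,"y":-27,"z":0,"spin":0,"claw":0}]' | tail -c 50
python3 -m handwheel '[{"x":-1,"y":-15,"z":0,"spin":0,"claw":0},{"x":0,"y":0,"z":10,"spin":0,"claw":0},{"x":0,"y":0,"z":13,"spin":0,"claw":0},{"x":0,"y":0,"z":8,"spin":0,"claw":0},{"x":0,"y":0,"z":0,"spin":0,"claw":0}]' | tail -c 50
python3 -m handwheel '[{"x":0,"y":0,"z":0,"spin":0,"claw":0}]' | tail -c 50
python3 go.py .4474 -.1022 .0147 -2.6
```

```text
[-0.3, 0.3, -3.2]
width: 0.0558
grip_force: 25.0
: [0.0, 0.5, -4.0]
width: 0.0554
grip_force: 25.0
 [0.2, -0.4, -4.1]
width: 0.0555
grip_force: 25.0
yaw -2.6 spin 0.0 then shift [ 0.4 -2.2 10.6] pos [ 0.4496 -0.1027  0.0253] F [ 0.2 -0.4 -4.1] w 0.0555 g 25.0 t 21.5 j7 0.49 tilt [ 0.0002 -0.0002]
```

```bash

python3 -m handwheel '[{"x":0.4,"y":-2.2,"z":4,"spin":0,"claw":0},{"x":0,"y":0,"z":3.5,"spin":0,"claw":0},{"x":0,"y":0,"z":2,"spin":0,"claw":0},{"x":0,"y":0,"z":0,"spin":0,"claw":0},{"x":0,"y":0,"z":0,"spin":0,"claw":0}]' | tail -c 80
python3 -m handwheel '[{"x":0,"y":0,"z":0.7,"spin":0,"claw":0},{"x":0,"y":0,"z":0.7,"spin":0,"claw":0},{"x":0,"y":0,"z":0,"spin":0,"claw":0}]' | tail -c 80
python3 go.py .4474 -.1022 .0147 -2.6
```

```text
723, 0.691, 0.0]
contact_force: [0.0, 0.1, -3.5]
width: 0.0556
grip_force: 25.0
3, 0.691, 0.0]
contact_force: [-0.1, -0.1, -1.4]
width: 0.0558
grip_force: 25.0
yaw -2.6 spin 0.0 then shift [-0.   0.2 -0. ] pos [ 0.4472 -0.1022  0.0147] F [-0.1 -0.1 -1.4] w 0.0558 g 25.0 t 22.5 j7 0.50 tilt [ 0.0002 -0.    ]
```

```bash
python3 -m handwheel '[{"x":0,"y":0,"z":0.4,"spin":0,"claw":0},{"x":0,"y":0,"z":0,"spin":0,"claw":1},{"x":0,"y":0,"z":0,"spin":0,"claw":1},{"x":0,"y":0,"z":0,"spin":0,"claw":1},{"x":0,"y":0,"z":0,"spin":0,"claw":1}]' | tail -c 80
python3 -m handwheel '[{"x":0,"y":0,"z":-15,"spin":0,"claw":1},{"x":0,"y":0,"z":-40,"spin":0,"claw":1},{"x":0,"y":0,"z":-40,"spin":0,"claw":1},{"x":0,"y":0,"z":0,"spin":0,"claw":1}]' | tail -c 80
python3 -m handwheel '[{"x":0,"y":0,"z":0,"spin":10,"claw":1},{"x":0,"y":0,"z":0,"spin":10,"claw":1},{"x":0,"y":0,"z":0,"spin":10,"claw":1},{"x":0,"y":0,"z":0,"spin":10,"claw":1},{"x":0,"y":0,"z":0,"spin":10,"claw":1}]' | tail -c 80
python3 -m handwheel '[{"x":0,"y":0,"z":0,"spin":10,"claw":1},{"x":0,"y":0,"z":0,"spin":10,"claw":1},{"x":0,"y":0,"z":0,"spin":10,"claw":1},{"x":0,"y":0,"z":0,"spin":10,"claw":1},{"x":0,"y":0,"z":0,"spin":10,"claw":1}]' | tail -c 80
python3 -m handwheel '[{"x":0,"y":0,"z":0,"spin":1.4,"claw":1},{"x":0,"y":0,"z":0,"spin":0,"claw":1}]' | tail -c 80
python3 go.py .6135 -.2482 .009 -104
```

```text
23, 0.691, -0.0]
contact_force: [-0.3, -0.3, 0.0]
width: 0.0904
grip_force: 0.0
3, 0.691, 0.002]
contact_force: [0.2, -0.1, -1.1]
width: 0.0928
grip_force: 0.0
8, 0.318, -0.001]
contact_force: [0.3, 1.2, -0.3]
width: 0.0929
grip_force: 0.0
4, -0.112, -0.001]
contact_force: [0.7, 0.3, 0.1]
width: 0.0933
grip_force: 0.0
3, -0.121, -0.001]
contact_force: [1.0, -0.0, 0.8]
width: 0.093
grip_force: 0.0
yaw -103.8 spin 0.2 then shift [197.4 101.4  99.2] pos [ 0.4467 -0.102   0.1085] F [ 1.  -0.   0.8] w 0.0930 g 0.0 t 25.1 j7 -0.87 tilt [-0.0015 -0.0002]
```

```bash
python3 -m handwheel '[{"x":40,"y":20,"z":0,"spin":0,"claw":1},{"x":40,"y":20,"z":0,"spin":0,"claw":1},{"x":40,"y":20,"z":0,"spin":0,"claw":1},{"x":40,"y":20,"z":0,"spin":0,"claw":1},{"x":38,"y":21.4,"z":0,"spin":0,"claw":1}]' 25| tail -c 80
python3 -m handwheel '[{"x":0,"y":0,"z":0,"spin":0,"claw":1},{"x":0,"y":0,"z":0,"spin":0,"claw":1},{"x":0,"y":0,"z":0,"spin":0,"claw":1}]' | tail -c 80
python3 go.py .6135 -.2482 .009 -104; python3 -c "
from h import *
f=snap('top','top4'); g=snap('side','side4')
cv2.imwrite('pics/v4.png',np.hstack([cv2.resize(f['img'][190:350,300:460,::-1],(400,400),interpolation=2),cv2.resize(g['img'][230:390,210:370,::-1],(400,400),interpolation=2)]))"
```

```text
3, -0.121, -0.0]
contact_force: [-0.1, -0.4, 0.3]
width: 0.0928
grip_force: 0.0
93, -0.121, -0.0]
contact_force: [-0.2, -0.6, 0.6]
width: 0.093
grip_force: 0.0
yaw -103.9 spin 0.1 then shift [-0.2  1.4 99.9] pos [ 0.6141 -0.247   0.1089] F [-0.2 -0.6  0.6] w 0.0930 g 0.0 t 26.1 j7 -0.90 tilt [-0.0007  0.0016]
```

View pics/v4.png

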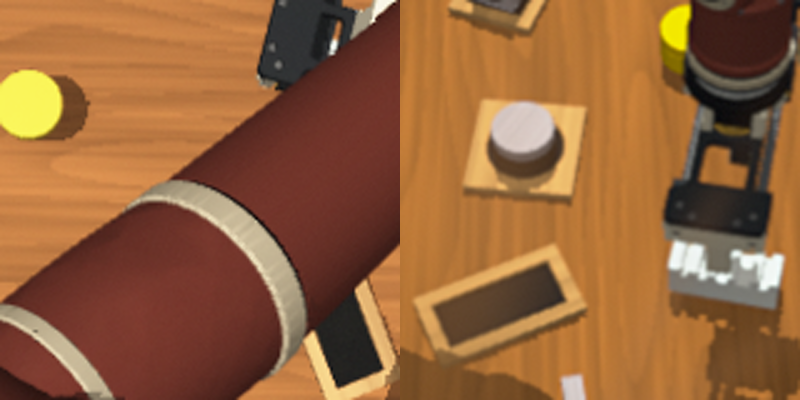

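Side half: disc_large sits in its pocket at crop (525,140), and the gripper straddles the bar at (725,270). Take the bar.

```bash
python3 -m handwheel '[{"x":0,"y":1,"z":20,"spin":0,"claw":1},{"x":0,"y":0,"z":30,"spin":0,"claw":1},{"x":0,"y":0,"z":30,"spin":0,"claw":1},{"x":0,"y":0,"z":17,"spin":0,"claw":1},{"x":0,"y":0,"z":3,"spin":0,"claw":1}]' 25 | tail -c 80
python3 -m handwheel '[{"x":0,"y":0,"z":0,"spin":0,"claw":0},{"x":0,"y":0,"z":0,"spin":0,"claw":0},{"x":0,"y":0,"z":0,"spin":0,"claw":0},{"x":0,"y":0,"z":0,"spin":0,"claw":0},{"x":0,"y":0,"z":0,"spin":0,"claw":0}]' | tail -c 50
python3 -m handwheel '[{"x":0,"y":0,"z":0,"spin":0,"claw":0},{"x":0,"y":0,"z":0,"spin":0,"claw":0},{"x":0,"y":0,"z":0,"spin":0,"claw":0},{"x":0,"y":0,"z":0,"spin":0,"claw":0},{"x":0,"y":0,"z":0,"spin":0,"claw":0}]' | tail -c 50
python3 go.py .6135 -.2482 .009 -104
```

```text
, -0.122, -0.001]
contact_force: [0.0, -0.1, 0.1]
width: 0.0929
grip_force: 0.0
ce: [0.4, 0.3, 0.5]
width: 0.0474
grip_force: 0.0
: [-0.1, 1.6, 1.0]
width: 0.0301
grip_force: 24.9
yaw -103.9 spin 0.1 then shift [-1.2 -0.1  0. ] pos [ 0.6147 -0.2486  0.009 ] F [-0.1  1.6  1. ] w 0.0301 g 24.9 t 28.1 j7 -0.82 tilt [0.    0.001]
```

```bash

python3 -m handwheel '[{"x":0,"y":0,"z":-10,"spin":0,"claw":0},{"x":0,"y":0,"z":-20,"spin":0,"claw":0},{"x":0,"y":0,"z":-20,"spin":0,"claw":0},{"x":0,"y":0,"z":0,"spin":-6,"claw":0},{"x":0,"y":0,"z":0,"spin":-8,"claw":0}]' | tail -c 50
python3 -m handwheel '[{"x":0,"y":0,"z":0,"spin":-8,"claw":0},{"x":0,"y":0,"z":0,"spin":-8,"claw":0},{"x":0,"y":0,"z":0,"spin":-6.3,"claw":0},{"x":0,"y":0,"z":0,"spin":0,"claw":0},{"x":0,"y":0,"z":0,"spin":0,"claw":0}]' | tail -c 50
python3 go.py .4259 -.2593 .012 -67.7
```

```text
: [0.2, 0.5, -2.9]
width: 0.0295
grip_force: 24.9
: [0.0, 0.1, -2.8]
width: 0.0298
grip_force: 24.9
yaw -67.8 spin -0.1 then shift [-178.3  -62.8   47.7] pos [ 0.6146 -0.2497  0.0599] F [ 0.   0.1 -2.8] w 0.0298 g 24.9 t 29.4 j7 -0.34 tilt [ 0.0008 -0.0008]
```

```bash

python3 -m handwheel '[{"x":-20,"y":-7,"z":0,"spin":0,"claw":0},{"x":-36,"y":-12.8,"z":0,"spin":0,"claw":0},{"x":-42,"y":-15,"z":0,"spin":0,"claw":0},{"x":-36,"y":-12.8,"z":0,"spin":0,"claw":0},{"x":-27,"y":-10,"z":0,"spin":0,"claw":0}]' | tail -c 50
python3 -m handwheel '[{"x":-16,"y":-5.2,"z":0,"spin":0,"claw":0},{"x":0,"y":0,"z":12,"spin":0,"claw":0},{"x":0,"y":0,"z":15,"spin":0,"claw":0},{"x":0,"y":0,"z":8,"spin":0,"claw":0},{"x":0,"y":0,"z":0,"spin":0,"claw":0}]' | tail -c 50
python3 -m handwheel '[{"x":0,"y":0,"z":0,"spin":0,"claw":0}]' | tail -c 50
python3 go.py .4259 -.2593 .012 -67.7;  python3 -c "
from h import *
f=load('top0'); print(at(f,468,291,.005))
f=snap('top','top5'); g=snap('side','side5')
cv2.imwrite('pics/v5.png',np.hstack([cv2.resize(f['img'][250:380,370:500,::-1],(400,400),interpolation=2),cv2.resize(g['img'][300:420,190:310,::-1],(400,400),interpolation=2)]))"
```

```text
: [0.8, 0.8, -2.2]
width: 0.0297
grip_force: 24.9
: [0.8, 0.0, -2.7]
width: 0.0299
grip_force: 24.9
: [0.4, 0.5, -3.5]
width: 0.0297
grip_force: 24.9
yaw -67.7 spin 0.0 then shift [-1.5  0.1 12. ] pos [ 0.4272 -0.2586  0.024 ] F [ 0.4  0.5 -3.5] w 0.0297 g 24.9 t 30.8 j7 -0.00 tilt [ 0.0001 -0.0004]
[ 0.48384172 -0.32941456  0.005     ]
```

View pics/v5.png

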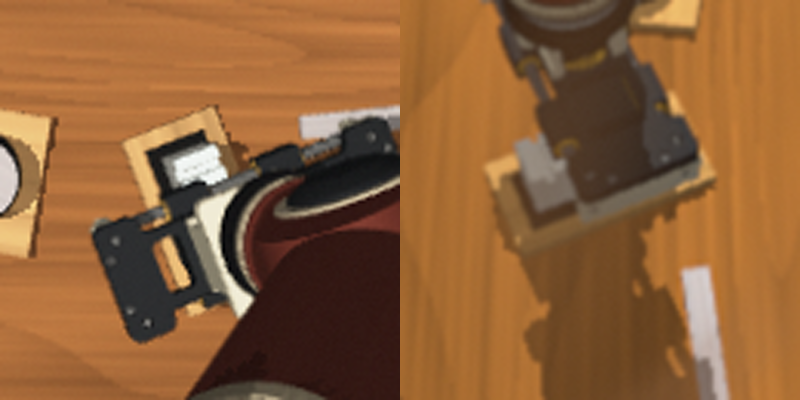

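Bar lies lengthwise over its pocket (left crop (195,165), right crop (560,185)) and the calipers are clear. Lower.

```bash

python3 -m handwheel '[{"x":-0.5,"y":0,"z":5,"spin":0,"claw":0},{"x":0,"y":0,"z":4,"spin":0,"claw":0},{"x":0,"y":0,"z":2,"spin":0,"claw":0},{"x":0,"y":0,"z":0,"spin":0,"claw":0},{"x":0,"y":0,"z":0,"spin":0,"claw":0}]' | tail -c 80
python3 go.py .4259 -.2593 .012 -67.7
python3 -m handwheel '[{"x":0,"y":0,"z":0.7,"spin":0,"claw":0},{"x":0,"y":0,"z":0.7,"spin":0,"claw":0},{"x":0,"y":0,"z":0,"spin":0,"claw":0}]' | tail -c 80
python3 go.py .4259 -.2593 .012 -67.7
```

```text
981, 0.194, 0.0]
contact_force: [2.0, 0.3, -2.7]
width: 0.0297
grip_force: 24.9
yaw -67.7 spin 0.0 then shift [-0.8  0.3  1.1] pos [ 0.4265 -0.2587  0.0131] F [ 2.   0.3 -2.7] w 0.0297 g 24.9 t 31.5 j7 0.01 tilt [ 0.     -0.0001]
981, 0.194, 0.0]
contact_force: [0.3, -0.2, 1.3]
width: 0.0299
grip_force: 24.9
yaw -67.7 spin 0.0 then shift [-0.8  0.3 -0.1] pos [ 0.4265 -0.2587  0.0119] F [ 0.3 -0.2  1.3] w 0.0299 g 24.9 t 31.9 j7 0.01 tilt [0.0003 0.    ]
```

```bash
python3 -m handwheel '[{"x":0,"y":0,"z":0,"spin":0,"claw":0.55},{"x":0,"y":0,"z":0,"spin":0,"claw":0.55},{"x":0,"y":0,"z":0,"spin":0,"claw":0.55},{"x":0,"y":0,"z":0,"spin":0,"claw":0.55}]' | tail -c 80
python3 -m handwheel '[{"x":0,"y":0,"z":-15,"spin":0,"claw":0.55},{"x":0,"y":0,"z":-40,"spin":0,"claw":0.55},{"x":0,"y":0,"z":-50,"spin":0,"claw":0.55},{"x":0,"y":0,"z":-50,"spin":0,"claw":0.55},{"x":0,"y":0,"z":0,"spin":0,"claw":0.55}]' | tail -c 80
python3 go.py .62 -.4 .17 -67.7
```

```text
81, 0.194, -0.0]
contact_force: [0.0, -0.4, -0.4]
width: 0.0508
grip_force: 0.0
81, 0.193, 0.003]
contact_force: [0.2, -0.2, -0.6]
width: 0.051
grip_force: 0.0
yaw -67.7 spin 0.0 then shift [124.5 201.8   3.2] pos [ 0.4282 -0.2605  0.171 ] F [ 0.2 -0.2 -0.6] w 0.0510 g 0.0 t 33.0 j7 -0.19 tilt [ 0.008  -0.0045]
```

```bash
python3 -m handwheel '[{"x":-10,"y":45,"z":0,"spin":0,"claw":0.55},{"x":-10,"y":45,"z":0,"spin":0,"claw":0.55},{"x":-10,"y":45,"z":0,"spin":0,"claw":0.55},{"x":-10,"y":45,"z":0,"spin":0,"claw":0.55},{"x":-10,"y":45,"z":0,"spin":0,"claw":0.55}]' | tail -c 50
python3 -m handwheel '[{"x":0,"y":30,"z":0,"spin":0,"claw":0.55},{"x":0,"y":0,"z":0,"spin":0,"claw":0.55},{"x":0,"y":0,"z":0,"spin":0,"claw":0.55}]' | tail -c 50
python3 -c "
from h import *
f=snap('top','top6');c=f['img'][140:360,160:480,::-1];cv2.imwrite('pics/c6.png',cv2.resize(c,None,fx=2.5,fy=2.5,interpolation=2));g=snap('side','side6')
cv2.imwrite('pics/s6.png',cv2.resize(g['img'][100:420,190:410,::-1],None,fx=1.8,fy=1.8,interpolation=2))"
```

```text
e: [1.4, -0.3, 0.3]
width: 0.0511
grip_force: 0.0
e: [0.1, 0.6, -0.4]
width: 0.0511
grip_force: 0.0
```

View pics/c6.png

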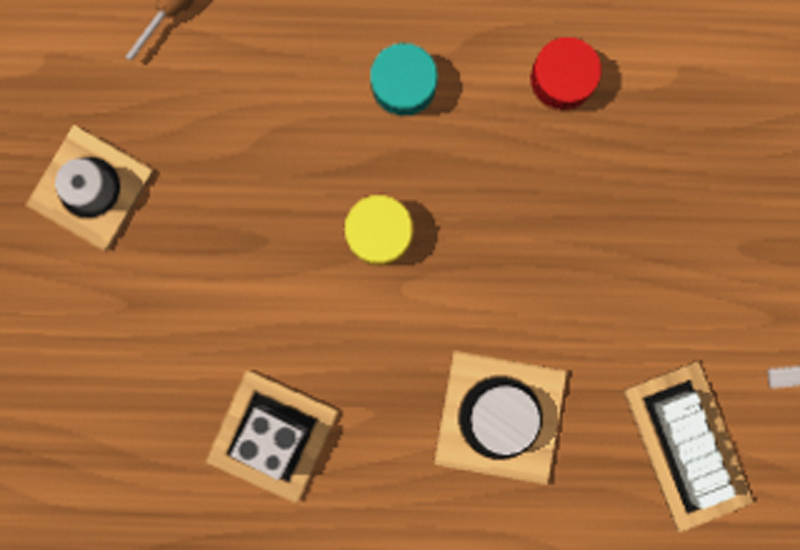

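View pics/s6.png

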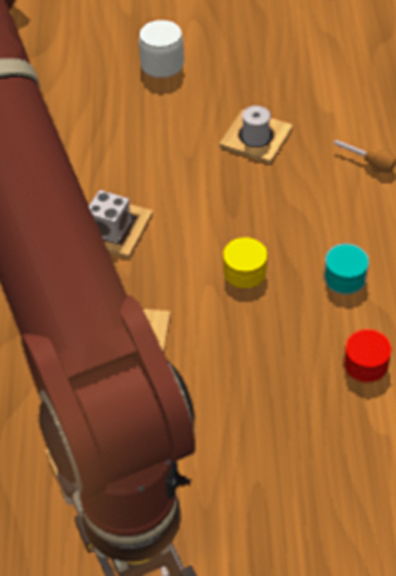

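Top crop shows all four blocks in their pockets: tops at (78,182), (506,420), (266,443), (698,450). The calipers tip and tin have not moved. A numeric check follows.

```bash
python3 -c "
from h import *
f=load('top6')
for n,x,y,z,c in(('small',78,182,.047,(.6342,.254)),('large',506,420,.039,(.4474,-.1005)),('cube',266,443,.047,(.4277,.09)),('bar',698,450,.039,(.4259,-.2593))):
  print(n,((at(f,160+(x+.5)/2.5-.5,140+(y+.5)/2.5-.5,z)[:2]-c)*1e3).round(1))
s=state();print(s['t'],s['dq'].round(3),s['ee_pos'])"
```

```text
small [-0.8  0.3]
large [-0.2 -0.2]
cube [-2.7  2.4]
bar [-0.7  1. ]
34.075 [-0.003 -0.004  0.003 -0.005  0.    -0.002  0.002] [ 0.47724544 -0.51181809  0.16656299]
```

All four centres are within 4 mm of their trays, inside the 11 mm limit. The cube and bar edges lie within their pockets, and the arm is clear.

```bash
python3 -c "
from h import *
print(close_job())"
```

```text
the job is handed in; nothing more can be done
None
```

I set all four blocks down in their matching trays, upright and within 4 mm of centre by my last camera check. The tin and calipers looked unmoved, and I handed the job in at about 34 s; no verdict came back.

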